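# Clamp the tall resin block in the sample vise

## Task

Take the tallest of the three resin blocks out of the wire rack and stand it upright on the bed of the small vise, between the open jaws, with its broad sides facing the jaws. Then crank the vise closed until the moving jaw has pressed the block firmly against the fixed jaw, and let go. Leave the two shorter blocks in the rack, and do not disturb the other things on the desk.

Things in the scene. Friction and masses are not known exactly. Their poses are not given: they have to be found in the camera images.
- tall_block_center (a point): Centre of the tallest block: off-white resin with tan discs, 60 mm (x) by 30 mm (y) by 70 mm high (z), 0.1-0.2 kg; broad sides 60x70 mm face +y/-y. Starts upright in a rack bay, centre 41 mm above the desk. There rods cover its narrow sides: fingers reach only the broad ones. In the vise there is room only at the narrow sides (60 mm apart), so set it down on the desk and regrasp.
- short_block0_center (a point): Centre of one shorter block, 60 x 30 mm and 52 mm high, otherwise alike; stays in its rack bay.
- short_block1_center (a point): Centre of the other shorter block, 60 x 30 mm and 52 mm high; stays in its rack bay.
- rack: Fixed wire rack, 76 mm (x) by 204 mm (y). Origin: centre of underside. Bays at y = -62, 0, +62 mm in unknown order; floor 6 mm up, locating ribs to 15 mm. Front and back (x = -35, +35 mm) have 6 mm rods, the upper reaching 73 mm; ends and top open. 32 mm free between neighbouring blocks; they lift straight up. The desk 0.14 m from the origin along the rack's -x is clear.
- vise: Fixed vise, base 270 (x) x 84 (y) x 12 mm. Origin: centre of underside. Fixed jaw at the -x end, its face at x = -75 mm looking to +x. Bed top 20 mm above the desk, 40 mm wide. Jaws 44 mm wide (y -22 to +22), tops 84 mm (fixed) and 81 mm up: the block's narrow ends stick out 8 mm each side. Crank at the +x end, its vertical axis at x = +80 mm, y = 0.
- vise_seat (a point): Point on the bed's top (20 mm above the desk) at vise x = -60 mm, y = 0: middle of the tall block's underside once clamped. The standing block's centre is then 35 mm above this point, and its y axis lies along the vise's x axis, either way round.
- vise_pad: Steel face of the moving jaw, 44 mm wide, 58 mm high. Origin: 2 mm below the middle of its lower edge, in the plane of the face that looks to the fixed jaw (vise -x); axes as the vise's. A 4 N/mm spring (9 mm travel) backs it, so the press builds up gradually after it meets the block. It pushes a standing block along the bed to the fixed jaw.
- vise_knob (a point): Middle of the crank's upright hand grip: black, freely spinning cylinder 20 mm across, 40 mm tall; this point is 104 mm above the desk, grip top 124 mm, crank arm below it up to 82 mm. It circles 45 mm from the crank's vertical axis; can be gripped from above and carried round without turning the hand.
- vise_crank (a joint): Crank angle, rad; grows clockwise seen from above, which closes the jaw, 16 mm a turn. At 0 the grip lies to the vise's +x of the axis, jaws 54 mm apart. Starts at 0.8-3.8. The block is met on both sides at 9.4, held by 10 N at about 10.4; hard end stop at 12.57 (32 N), safe to reach. Stays where left; needs 3-5 N at the grip.
- petri: Clear petri dish lying on the desk behind the vise, 68 mm across, 12 mm high; to be left alone.
- forceps: Thin forceps, 119 mm long, lying on the desk front left; to be left alone.

How it is judged:
By the outcome, as a careful person would: the job done as asked, in the order asked, and still so for the second after the job is handed in, with the robot touching nothing.
It also fails if it takes over 72 s, if anything falls off the work surface, if the arm or the gripper's body presses on something with over 40 N, if the wrist force passes 120 N, or if a joint passes its speed limit or range.

## Robot

A 6-joint arm with a two-finger parallel gripper is mounted at the origin on a cart in front of the work surface, level with it; the furniture and walls round the work are solid. World frame = base frame: x ahead of the robot, y to its left, z up, the work surface at z = 0. Lengths are in m, angles in degrees, forces in N, time in s.
With the tool pointing down it reaches from about 0.3 to 0.75 m from the base axis. Payload 8.5 kg.
Tool frame: the origin (TCP) lies between the finger pads; the fingertips stand 19 mm ahead of it and the grasp point (between the pads) is the TCP; z points along the fingers, y is the line along which they close (so a half turn about z gives the same grasp; the last joint's range is limited). The gripper opens to 85 mm and grips with 20 to 120 N. Pads are 22 mm wide; open, the fingers measure 114 mm over their backs; the gripper's body (76 mm by 85 mm) begins 54 mm behind the grasp point. The pads swing forward as they close: fully open they stand 13 mm farther back than shut.
Start: joints at [64.899, 21.807, 74.336, -0, 83.858, -12.336], TCP at [0.122, 0.536, 0.25] pointing down, gripper open.
Joint ranges: [-178.18, 178.18], [-50.72, 133.34], [12.68, 142.11], [-81.47, 261.47], [9.98, 163.14], [-165.26, 165.26]. Speed limits (degrees/s): [136.94, 136.94, 180, 180, 180, 180].

## Interface

Orientations are given as a 3x3 rotation matrix whose columns are the frame's x, y, z axes.
In Python, from rig import env, optics gives the robot as it stands.
- The arm moves only by the tool arm_command, never from a script. Its argument "commands" is one flat list of numbers, 7 for each row, row after row: the closure, from -1 (fully open) to 1 (shut), so that 0 is half open, then the shift along the tool's x, y, z as a fraction of full scale, then the turn, a rotation vector about the tool's x, y, z as a fraction of full scale. A call has 1 to 12 rows; each row is the pose to reach, as a shift and turn from the pose commanded when the call began, along the tool's axes at that moment; what a row does not reach only later rows make up. Full scale, the value 1, is 500 mm for a shift and 120 degrees for a turn. A row lasts 1/12 s, in which the tool goes at most 41.7 mm and 7.16 degrees, less where a joint would pass 70% of its speed; a pose out of reach is approached as far as the arm can. A call with a number of a shift or a turn outside -1 to 1 is refused whole. A call with a gripper value outside its range is refused whole. The fingers move at their own pace and stop on an object; "newtons" is the grip in N (left out, the last holds). Time passes only in rows, so rows that repeat a pose let the fingers close. It gives the time, the measured TCP pose, the force, the opening and the grip force at its end, in the units of the state.
- env.observe(): the state, without advancing time (a new reading comes with each control period).
- optics.get_image(name): name is "side" or "top" or "wrist"; returns a dict with "image" (480x640x3 uint8, red, green, blue), "intrinsics" (3x3 intrinsics, pixels), "k1" (the pictures are not rectified: a ray, as slopes to the right and down, at radius r is drawn at 1 + k1 r^2 times it, then the intrinsics apply), "origin" and "orientation" of the camera in the world; the wrist camera has in their place "tool_from_camera" (4x4, takes a point from camera to tool coordinates, whose origin is the TCP and whose axes are the flange's). Camera axes: x right, y down, z forward; pixel columns grow to the right and rows downward; lengths in m; the calibration is good to about 2 mm. A picture is of the moment at which its call begins: read the wrist's pose just before it. There is no depth.
- env.close_job(): hands the job in; it is judged then, once.
The state is a dict: "time_s": time; "q": joint angles; "qvel": joint speeds; "joint_efforts": joint torques, N m; "position": TCP position; "tool_rot": TCP orientation; "ft_force": force on the tool from outside, world axes, zero at the start; "wrist_torque": the same for the moment, N m; "grip_width": finger opening in m; "gripper_force": force on a finger pad.
Only numpy, scipy, OpenCV 4.12 (cv2) and the standard library are available. Lean on these libraries where they do the work, as an engineer would, in place of code of your own. Each camera call takes 0.05 s, during which the arm holds its last target. There are 200 camera calls.

## Working session

There is one attempt and no reset: what is moved stays moved. The work goes in short steps, Python scripts to look and compute and a tool call to move; the robot and the scene stay as the last step left them, time stands still between calls to the robot, and variables do not carry over. Pictures are saved under pics/ and viewed, at most 10 in all, crops included, and the job is handed in when it is done.

Besides the shell and the picture viewer there is one more tool, called after "Request:" by a JSON object that holds its "fn" and its "kwargs", one argument or row to a line. arm_command: Moves the arm, as the interface text tells. Shift numbers are shares of 500 mm and turn numbers shares of 120 degrees, none past 1 either way. Its arguments: {"type":"object","properties":{"commands":{"type":"array","items":{"type":"number"}},"newtons":{"type":"number"}},"required":["commands"]}

```bash
ls; mkdir -p pics; python3 - <<'E'
from rig import env,optics
import cv2
for n in ("top","side"):
    d=optics.get_image(n); cv2.imwrite(f"pics/{n}0.png",d["image"][:,:,::-1])
    print(n,d["intrinsics"],d["k1"],d["origin"],d["orientation"])
s=env.observe();print(s["position"],s["tool_rot"],s["time_s"],s["grip_width"])
E
```

```text
pics
top [[621.9527106    0.         320.45868183]
 [  0.         621.9527106  243.22312943]
 [  0.           0.           1.        ]] -0.04827631316400022 [ 0.29721916 -0.00385943  1.18160975] [[-0.01859694 -0.98540504  0.16920713]
 [-0.99978258  0.01992423  0.00614947]
 [-0.00943104 -0.16905598 -0.98556133]]
side [[588.44346871   0.         321.86150344]
 [  0.         588.44346871 243.70212689]
 [  0.           0.           1.        ]] -0.009269262747632035 [ 0.01430217 -0.84587726  0.81654692] [[ 0.87118648 -0.28573036  0.39923963]
 [-0.49065282 -0.53511144  0.68768856]
 [ 0.0171442  -0.79499302 -0.60637626]]
[0.12142187 0.53617834 0.24978029] [[-9.75283187e-01  2.20957919e-01 -5.49882301e-04]
 [ 2.20958432e-01  9.75282513e-01 -1.17978864e-03]
 [ 2.75606949e-04 -1.27212916e-03 -9.99999153e-01]] 0.1 0.08566504432700683
```

View pics/top0.png

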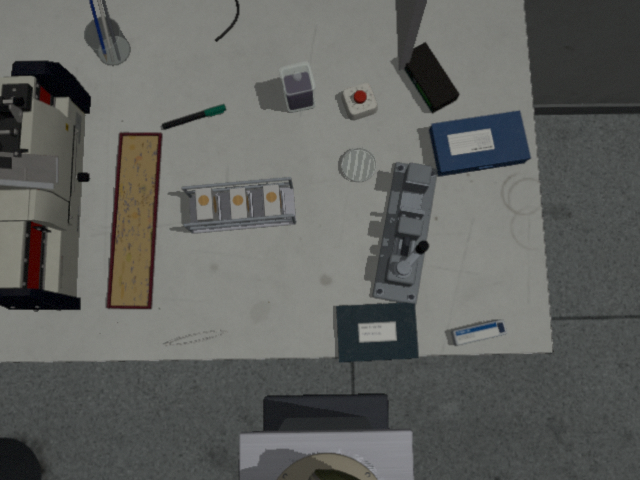

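View pics/side0.png

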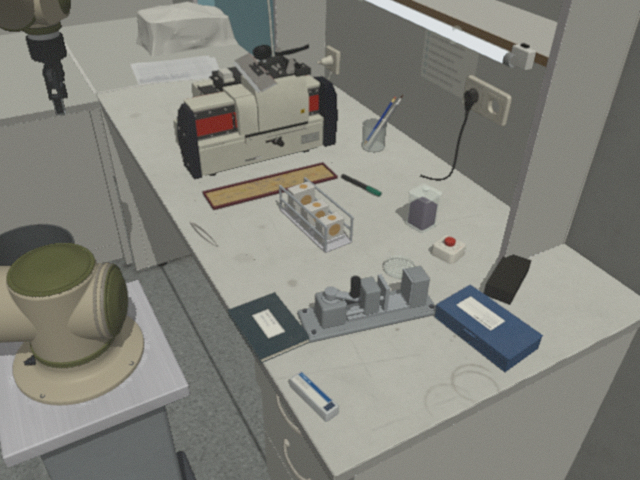

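The top view has the vise at about (405,232), fixed jaw far end (up), crank near, knob at (422,247). The rack sits at (238,205) with discs at (204,200), (238,200) and (271,197), and the petri dish at (357,165). I'll zoom in on both views.

```bash
cat > h.py <<'E'
import numpy as np, cv2
from rig import env,optics
def ray(d,uv,pose=None):
    p=cv2.undistortPoints(np.array([[uv]],float),d["intrinsics"],np.array([d["k1"],0,0,0.]))[0,0]
    v=np.array([p[0],p[1],1.])
    if "origin" in d: o,R=np.array(d["origin"]),np.array(d["orientation"])
    else:
        T=np.array(d["tool_from_camera"]);t,Rt=pose
        R=Rt@T[:3,:3];o=t+Rt@T[:3,3]
    return o,R@v
def plane(d,uv,z,pose=None):
    o,v=ray(d,uv,pose);return o+v*(z-o[2])/v[2]
def tri(a,b):
    A=[];B=[]
    for o,v in(a,b):
        v=v/np.linalg.norm(v);P=np.eye(3)-np.outer(v,v);A.append(P);B.append(P@o)
    x=np.linalg.lstsq(np.vstack(A),np.hstack(B),rcond=None)[0]
    return x,[np.linalg.norm(P@x-b) for P,b in zip(A,B)]
def pose():
    s=env.observe();return np.array(s["position"]),np.array(s["tool_rot"])
def local(p,ps=None):
    t,R=ps or pose();return R.T@(np.array(p)-t)/0.5
E
python3 - <<'E'
import cv2,numpy as np
t=cv2.imread("pics/top0.png");s=cv2.imread("pics/side0.png")
def c(i,x,y,w,h,W,H):return cv2.resize(i[y:y+h,x:x+w],(W,H),interpolation=cv2.INTER_CUBIC)
L=np.vstack([c(t,170,165,133,83,400,250),c(s,265,170,100,87,400,350)])
R=np.vstack([c(t,360,150,100,160,400,0 or 350*1) if 0 else c(t,340,155,114,100,400,350),c(s,295,255,145,90,400,250)])
cv2.imwrite("pics/comp.png",np.hstack([L,R]))
# tan discs
for n,i,(x,y,w,h) in(("top",t,(180,175,120,60)),("side",s,(270,170,90,80))):
    hs=cv2.cvtColor(i[y:y+h,x:x+w],cv2.COLOR_BGR2HSV)
    m=cv2.inRange(hs,(8,80,100),(25,255,255))
    k=cv2.connectedComponentsWithStats(m)
    for st,ce in zip(k[2][1:],k[3][1:]):
        if st[4]>8:print(n,st[4],ce+[x,y])
E
```

```text
top 81 [270.9382716  196.48148148]
top 76 [203.30263158 199.77631579]
top 78 [237.41025641 199.79487179]
side 703 [297.55476529 177.77667141]
side 20 [302.85 185.95]
side 65 [305.96923077 199.44615385]
side 23 [316.08695652 204.43478261]
side 40 [320.  213.8]
side 26 [331.5        217.38461538]
side 87 [334.05747126 229.37931034]
```

View pics/comp.png

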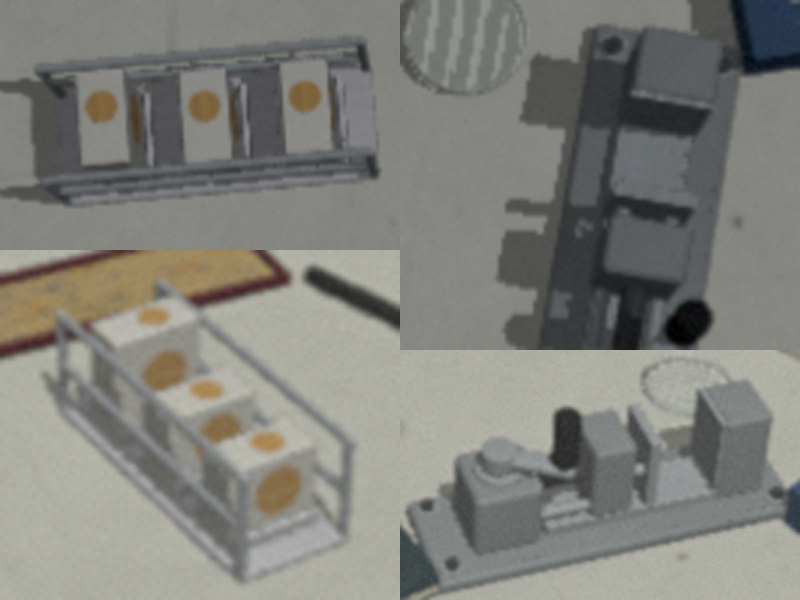

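The tall block is the one at the +y (left) end: top disc at top px (203.3,199.8) and side px (302.9,186.0). Moving jaw and pad gap are visible, with the jaws open and the knob to the right of the crank axis.

```bash
python3 - <<'E'
from h import *
t=optics.get_image("top");s=optics.get_image("side")
for a,b in(((203.3,199.78),(302.85,185.95)),((237.41,199.79),(316.09,204.43)),((270.94,196.48),(331.5,217.38))):
    x,e=tri(ray(t,a),ray(s,b));print(x.round(4),np.round(e,4))
p=[plane(t,a,z)[:2] for a,z in(((203.3,199.78),.076),((237.41,199.79),.058),((270.94,196.48),.058))]
print(np.round(p,4), "rack y dir deg",np.degrees(np.arctan2(*(p[0]-p[2])[::-1])))
g=cv2.cvtColor(t["image"],cv2.COLOR_RGB2GRAY)
# knob black top
hs=t["image"].max(2)[225:270,400:450];m=(hs<45).astype('uint8');k=cv2.connectedComponentsWithStats(m)
for st,c in zip(k[2][1:],k[3][1:]):
    if st[4]>10:print("knob",st,c+[400,225],plane(t,c+[400,225],.12))
for n,uv in dict(TL=(400.4,167.8),TR=(434,170.7),BL=(380,291),BR=(412,296)).items():print(n,plane(t,uv,.012).round(4))
v=t["image"]
cv2.imwrite("pics/vz.png",cv2.resize(v[155:310,350:450,::-1],None,fx=3.8,fy=3.8,interpolation=cv2.INTER_CUBIC))
print(np.round(local([0,0,0]),3))
d=optics.get_image("wrist");print(np.round(d["tool_from_camera"],4),d["intrinsics"])
E
```

```text
[0.5738 0.2163 0.0736] [0.0011 0.0011]
[0.5769 0.1561 0.0551] [0.0011 0.0011]
[0.582  0.0934 0.055 ] [0.0012 0.0012]
[[0.5721 0.2162]
 [0.5752 0.1561]
 [0.5802 0.0936]] rack y dir deg 93.74474740056655
knob [  0   9  18  23 163] [405.79754601 243.52760736] [ 0.4759616  -0.14492897  0.12      ]
knob [ 15  16  13  13 121] [421.4214876  246.97520661] [ 0.46936905 -0.17171427  0.12      ]
TL [ 0.644  -0.1551  0.012 ]
TR [ 0.6369 -0.2204  0.012 ]
BL [ 0.4045 -0.107   0.012 ]
BR [ 0.3939 -0.1668  0.012 ]
[-0.    -1.099  0.501]
[[-0.000e+00 -9.624e-01 -2.715e-01  6.940e-02]
 [ 1.000e+00 -3.000e-04  8.000e-04 -6.000e-04]
 [-8.000e-04 -2.715e-01  9.624e-01 -1.227e-01]
 [ 0.000e+00  0.000e+00  0.000e+00  1.000e+00]] [[382.42957316   0.         319.73160574]
 [  0.         382.42957316 232.02498887]
 [  0.           0.           1.        ]]
```

View pics/vz.png

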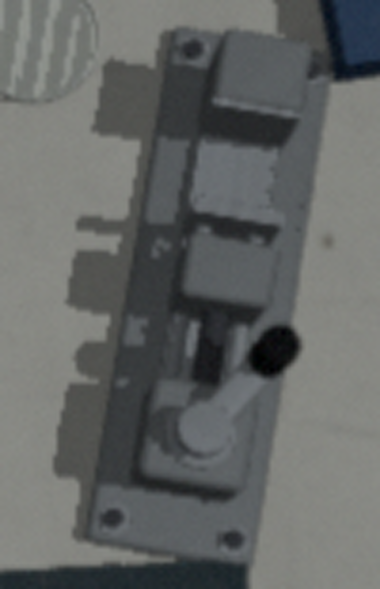

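Screw px (in this crop) TL (192,48), TR (318,65), BL (113,517), BR (233,540); crank hub (205,428). That is enough for the approach, so I'll compute the vise frame and the first move.

```bash
cat >> h.py <<'E'
def yaw():
    R=pose()[1];return np.degrees(np.arctan2(R[1,1],R[0,1]))
def goal(*w):
    """rows for world goals (x,y,z,yaw): keeps tool vertical; rotvec includes levelling"""
    from scipy.spatial.transform import Rotation as Ro
    t,R=pose()
    for x,y,z,a in w:
        c,s=np.cos(np.radians(a)),np.sin(np.radians(a))
        G=np.array([[-s,c,0],[c,s,0],[0,0,-1]]).T
        G=np.array([[-s,c,0],[ c, s,0],[0,0,-1.]]) if 0 else np.column_stack([(-s if 0 else -s,c,0),(c,s,0),(0,0,-1)])
        G[:,0]=np.cross(G[:,1],G[:,2])
        r=Ro.from_matrix(R.T@G).as_rotvec(degrees=True)/120
        print("goal",(x,y,z,a),np.round(R.T@(np.array([x,y,z])-t)/.5,3),np.round(r,3))
E
sed -i '/G=np.array(\[\[-s,c,0\],\[c,s,0\],\[0,0,-1\]\]).T/d;/if 0 else np.column/c\        G=np.column_stack([(0,0,0),(c,s,0),(0,0,-1.)])' h.py
python3 - <<'E'
from h import *
t=optics.get_image("top")
f=lambda a,z:plane(t,(350+a[0]/3.8,155+a[1]/3.8),z)[:2]
P=[f(a,.012) for a in((192,48),(318,65),(113,517),(233,540))]
print(np.round(P,4)); c=np.mean(P,0); e=(P[2]+P[3]-P[0]-P[1]);print("vise c",c,"x ang",np.degrees(np.arctan2(e[1],e[0])),"y ang",np.degrees(np.arctan2(*((P[0]+P[2]-P[1]-P[3])[::-1]))))
ex=e/np.linalg.norm(e);print("crank axis",c+.08*ex,f((205,428),.09),"seat",c-.06*ex)
goal((.30,.30,.25,93.7),(.573,.216,.2,93.7));print(env.observe()["time_s"])
E
```

```text
[[ 0.6443 -0.1554]
 [ 0.6341 -0.2196]
 [ 0.4044 -0.1065]
 [ 0.3918 -0.1654]]
vise c [ 0.51865252 -0.16172986] x ang 167.93035518542933 y ang 79.47046658664459
crank axis [ 0.44042099 -0.14500182] [ 0.43786334 -0.14384708] seat [ 0.57732617 -0.17427589]
goal (0.3, 0.3, 0.25, 93.7) [-0.453 -0.382  0.   ] [-0.    -0.    -0.137]
goal (0.573, 0.216, 0.2, 93.7) [-1.022 -0.425  0.1  ] [-0.    -0.    -0.137]
0.3
```

Request:
{"fn": "arm_command", "kwargs": {
  "commands": [-0.08, -0.453, -0.382, 0, 0, 0, -0.137, -0.08, -0.453, -0.382, 0, 0, 0, -0.137, -0.08, -0.453, -0.382, 0, 0, 0, -0.137, -0.08, -0.453, -0.382, 0, 0, 0, -0.137, -0.08, -0.453, -0.382, 0, 0, 0, -0.137, -0.08, -0.453, -0.382, 0, 0, 0, -0.137, -0.08, -0.453, -0.382, 0, 0, 0, -0.137, -0.08, -0.6, -0.4, 0.05, 0, 0, -0.137, -0.08, -0.7, -0.4, 0.1, 0, 0, -0.137, -0.08, -0.8, -0.41, 0.1, 0, 0, -0.137, -0.08, -0.9, -0.42, 0.1, 0, 0, -0.137, -0.08, -1.0, -0.425, 0.1, 0, 0, -0.137]
}}

```text
time_s: 1.3
position: [0.4858, 0.2416, 0.2053]
tool_rot: [[-0.998, -0.064, -0.001], [-0.064, 0.998, -0.0], [0.001, -0.0, -1.0]]
ft_force: [-0.2, 1.5, 1.2]
grip_width: 0.0458
gripper_force: 0.0
```

Request:
{"fn": "arm_command", "kwargs": {
  "commands": [-0.08, 0, 0, 0, 0, 0, 0, -0.08, 0, 0, 0, 0, 0, 0, -0.08, 0, 0, 0, 0, 0, 0]
}}

```text
time_s: 1.55
position: [0.4838, 0.2428, 0.2059]
tool_rot: [[-0.998, -0.064, -0.001], [-0.064, 0.998, -0.0], [0.001, -0.0, -1.0]]
ft_force: [0.6, 0.3, 0.6]
grip_width: 0.0464
gripper_force: 0.0
```

```bash
python3 - <<'E'
from h import *
ps=pose();d=optics.get_image("wrist");s=env.observe();print(s["time_s"],s["position"],s["grip_width"],yaw())
cv2.imwrite("pics/w1.png",d["image"][:,:,::-1])
hs=cv2.cvtColor(d["image"],cv2.COLOR_RGB2HSV);m=cv2.inRange(hs,(8,80,100),(25,255,255))
k=cv2.connectedComponentsWithStats(m)
for st,c in zip(k[2][1:],k[3][1:]):
    if st[4]>100:print(st,c,plane(d,c,.076,ps).round(4),plane(d,c,.058,ps).round(4))
E
```

```text
1.6 [0.48343041 0.24316755 0.20622875] 0.046093345153560776 93.71194182129148
[  406    99   114   245 15696] [460.12831295 206.29134811] [0.4612 0.3371 0.076 ] [0.4645 0.3441 0.058 ]
[117 315  23  23 389] [127.87660668 325.7840617 ] [0.5685 0.1022 0.076 ] [0.5795 0.0925 0.058 ]
[191 316  19  15 185] [199.04864865 321.81081081] [0.5605 0.1575 0.076 ] [0.5709 0.1517 0.058 ]
[262 329  26  22 458] [274.8231441  339.51528384] [0.5714 0.2144 0.076 ] [0.5825 0.2128 0.058 ]
```

View pics/w1.png

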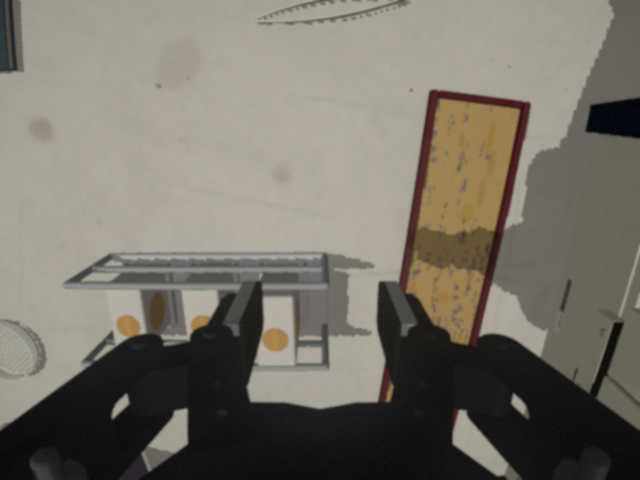

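Wrist view confirms the tall block at the rack's right-hand end in this view (disc px 275,340), consistent with the top view within 2 mm. Moving in.

```bash
python3 - <<'E'
from h import *
goal((.5717,.2153,.2,93.7),(.5717,.2153,.13,93.7),(.5717,.2153,.052,93.7))
E
```

```text
goal (0.5717, 0.2153, 0.2, 93.7) [-0.173 -0.067  0.012] [ 0. -0.  0.]
goal (0.5717, 0.2153, 0.13, 93.7) [-0.173 -0.067  0.152] [ 0. -0.  0.]
goal (0.5717, 0.2153, 0.052, 93.7) [-0.173 -0.067  0.308] [ 0. -0.  0.]
```

Request:
{"fn": "arm_command", "kwargs": {
  "commands": [-0.08, -0.173, -0.067, 0.012, 0, 0, 0, -0.08, -0.173, -0.067, 0.012, 0, 0, 0, -0.08, -0.173, -0.067, 0.05, 0, 0, 0, -0.08, -0.173, -0.067, 0.1, 0, 0, 0, -0.08, -0.173, -0.067, 0.152, 0, 0, 0, -0.08, -0.173, -0.067, 0.152, 0, 0, 0, -0.08, -0.173, -0.067, 0.152, 0, 0, 0, -0.08, -0.173, -0.067, 0.152, 0, 0, 0]
}}

```text
time_s: 2.27
position: [0.5729, 0.2157, 0.1322]
tool_rot: [[-0.998, -0.065, 0.003], [-0.065, 0.998, 0.0], [-0.003, 0.0, -1.0]]
ft_force: [0.0, 0.7, -0.6]
grip_width: 0.046
gripper_force: 0.0
```

```bash
python3 - <<'E'
from h import *
ps=pose();d=optics.get_image("wrist");print(ps[0],env.observe()["time_s"])
cv2.imwrite("pics/w2.png",d["image"][:,:,::-1])
hs=cv2.cvtColor(d["image"],cv2.COLOR_RGB2HSV);m=cv2.inRange(hs,(8,80,100),(25,255,255))
k=cv2.connectedComponentsWithStats(m)
for st,c in zip(k[2][1:],k[3][1:]):
    if 200<st[4]<8000:print(st,c,plane(d,c,.076,ps).round(4))
goal((.5717,.2153,.08,93.7),(.5717,.2153,.052,93.7))
E
```

```text
[0.57289816 0.21569289 0.1321508 ] 2.3167
[ 83 237  34  33 856] [ 99.4661215  253.30607477] [0.5725 0.1032 0.076 ]
[191 236  35  34 938] [208.01812367 252.53411514] [0.5682 0.1595 0.076 ]
[ 299  248   39   37 1136] [317.82922535 265.81778169] [0.5716 0.2144 0.076 ]
[ 457  264   97   88 3788] [504.30570222 312.82312566] [0.5922 0.3149 0.076 ]
goal (0.5717, 0.2153, 0.08, 93.7) [ 0.003 -0.     0.105] [0.    0.002 0.   ]
goal (0.5717, 0.2153, 0.052, 93.7) [ 0.003 -0.     0.161] [0.    0.002 0.   ]
```

View pics/w2.png

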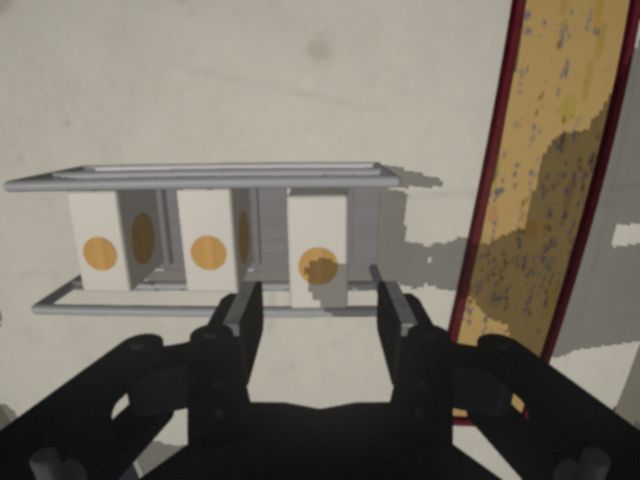

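The block (disc px 318,266) is centred between the fingers. Descend and grip.

Request:
{"fn": "arm_command", "kwargs": {
  "commands": [-0.08, 0.003, -0.001, 0.04, 0, 0.002, 0, -0.08, 0.003, -0.001, 0.08, 0, 0.002, 0, -0.08, 0.003, -0.001, 0.12, 0, 0.002, 0, -0.08, 0.003, -0.001, 0.161, 0, 0.002, 0, -0.08, 0.003, -0.001, 0.161, 0, 0.002, 0, 1, 0.003, -0.001, 0.161, 0, 0.002, 0, 1, 0.003, -0.001, 0.161, 0, 0.002, 0, 1, 0.003, -0.001, 0.161, 0, 0.002, 0, 1, 0.003, -0.001, 0.161, 0, 0.002, 0, 1, 0.003, -0.001, 0.161, 0, 0.002, 0],
  "newtons": 40
}}

```text
time_s: 3.15
position: [0.5721, 0.2146, 0.0514]
tool_rot: [[-0.998, -0.064, -0.001], [-0.064, 0.998, 0.0], [0.001, 0.0, -1.0]]
ft_force: [-0.4, 1.2, 6.7]
grip_width: 0.0293
gripper_force: 40.3
```

Request:
{"fn": "arm_command", "kwargs": {
  "commands": [1, 0, 0, -0.05, 0, 0, 0, 1, 0, 0, -0.1, 0, 0, 0, 1, 0, 0, -0.16, 0, 0, 0, 1, 0, 0, -0.21, 0, 0, 0, 1, 0.05, -0.03, -0.21, 0, 0, 0, 1, 0.12, -0.06, -0.21, 0, 0, 0, 1, 0.19, -0.09, -0.21, 0, 0, 0, 1, 0.272, -0.124, -0.18, 0, 0, 0, 1, 0.272, -0.124, -0.12, 0, 0, 0, 1, 0.272, -0.124, -0.06, 0, 0, 0, 1, 0.272, -0.124, -0.02, 0, 0, 0, 1, 0.272, -0.124, -0.005, 0, 0, 0]
}}

```text
time_s: 4.15
position: [0.4385, 0.1436, 0.051]
tool_rot: [[-0.998, -0.064, -0.007], [-0.064, 0.998, -0.0], [0.007, 0.0, -1.0]]
ft_force: [-1.2, 0.2, -2.2]
grip_width: 0.0298
gripper_force: 39.9
```

Request:
{"fn": "arm_command", "kwargs": {
  "commands": [1, 0, 0, 0, 0, 0, 0, 1, 0, 0, 0.006, 0, 0, 0, 1, 0, 0, 0.012, 0, 0, 0, 1, 0, 0, 0.016, 0, 0, 0, 1, 0, 0, 0.016, 0, 0, 0, 1, 0, 0, 0.016, 0, 0, 0]
}}

```text
time_s: 4.65
position: [0.44, 0.1438, 0.0454]
tool_rot: [[-0.998, -0.064, -0.002], [-0.064, 0.998, -0.0], [0.002, 0.0, -1.0]]
ft_force: [0.1, 0.9, 3.6]
grip_width: 0.0296
gripper_force: 40.4
```

Request:
{"fn": "arm_command", "kwargs": {
  "commands": [-0.1, 0, 0, 0, 0, 0, 0, -0.1, 0, 0, 0, 0, 0, 0, -0.1, 0, 0, 0, 0, 0, 0, -0.2, 0, 0, -0.05, 0, 0, 0, -1, 0, 0, -0.12, 0, 0, 0, -1, 0, 0, -0.18, 0, 0, 0, -1, 0, 0, -0.18, 0, 0, 0.15, -1, 0, 0, -0.18, 0, 0, 0.3, -1, 0, 0, -0.18, 0, 0, 0.45, -1, 0, 0, -0.18, 0, 0, 0.6, -1, 0, 0, -0.18, 0, 0, 0.75, -1, 0, 0, -0.18, 0, 0, 0.75]
}}

```text
time_s: 5.65
position: [0.4398, 0.1438, 0.1347]
tool_rot: [[-0.77, 0.638, -0.004], [0.638, 0.77, -0.0], [0.003, -0.003, -1.0]]
ft_force: [0.3, 0.8, -0.5]
grip_width: 0.0857
gripper_force: 0.0
```

Request:
{"fn": "arm_command", "kwargs": {
  "commands": [-1, 0, 0, 0, 0, 0, 0.1, -1, 0, 0, 0, 0, 0, 0.2, -1, 0, 0, 0, 0, 0, 0.3, -1, 0, 0, 0, 0, 0, 0.36, -1, 0, 0, 0, 0, 0, 0.36, -1, 0, 0, 0, 0, 0, 0.36, -1, 0, 0, 0, 0, 0, 0.36]
}}

```text
time_s: 6.23
position: [0.4398, 0.1438, 0.1346]
tool_rot: [[-0.126, 0.992, -0.004], [0.992, 0.126, -0.0], [0.0, -0.004, -1.0]]
ft_force: [-0.3, -1.3, -0.9]
grip_width: 0.085
gripper_force: 0.0
```

```bash
python3 - <<'E'
from h import *
ps=pose();d=optics.get_image("wrist");s=env.observe();print(ps[0],yaw(),s["time_s"],s["q"],s["grip_width"])
cv2.imwrite("pics/w3.png",d["image"][:,:,::-1])
hs=cv2.cvtColor(d["image"],cv2.COLOR_RGB2HSV);m=cv2.inRange(hs,(8,80,100),(25,255,255))
k=cv2.connectedComponentsWithStats(m)
for st,c in zip(k[2][1:],k[3][1:]):
    if 200<st[4]<8000:print(st,c,plane(d,c,.07,ps).round(4))
goal((.44,.1438,.046,3.7))
E
```

```text
[0.43982115 0.14377922 0.13464262] 7.605971163509934 6.2833 [ 3.39555618e+00  2.07892743e+01  9.79685891e+01 -3.28913201e-03
  6.14891058e+01 -4.20880596e+00] 0.08510181505149972
[ 304  244   37   35 1038] [321.95568401 260.92196532] [0.44  0.144 0.07 ]
[541 248  33  32 811] [557.02959309 263.6621455 ] [0.5659 0.158  0.07  ]
[528 345  22  18 245] [540.45714286 352.57959184] [0.5734 0.1034 0.07  ]
goal (0.44, 0.1438, 0.046, 3.7) [-0.     0.001  0.177] [-0.002 -0.     0.033]
```

Request:
{"fn": "arm_command", "kwargs": {
  "commands": [-1, 0, 0, 0.03, 0, 0, 0.033, -1, 0, 0, 0.08, 0, 0, 0.033, -1, 0, 0.001, 0.13, 0, 0, 0.033, -1, 0, 0.001, 0.177, -0.002, 0, 0.033, -1, 0, 0.001, 0.177, -0.002, 0, 0.033, 1, 0, 0.001, 0.177, -0.002, 0, 0.033, 1, 0, 0.001, 0.177, -0.002, 0, 0.033, 1, 0, 0.001, 0.177, -0.002, 0, 0.033, 1, 0, 0.001, 0.177, -0.002, 0, 0.033, 1, 0, 0.001, 0.177, -0.002, 0, 0.033],
  "newtons": 40
}}

```text
time_s: 7.12
position: [0.4406, 0.1439, 0.0475]
tool_rot: [[-0.062, 0.998, 0.002], [0.998, 0.062, 0.0], [0.0, 0.002, -1.0]]
ft_force: [-1.0, -0.1, 9.3]
grip_width: 0.0593
gripper_force: 44.4
```

```bash
python3 - <<'E'
from h import *
ps=pose();s=env.observe();print(ps[0],yaw(),s["time_s"],s["grip_width"],s["gripper_force"],s["ft_force"])
goal((.44,.1438,.2,3.7),(.54,-.10,.2,78.5),(.572,-.173,.2,78.5))
E
```

```text
[0.44060701 0.14392089 0.04747889] 3.5824089746495362 7.1167 0.05929075217315801 44.42662596702576 [-0.9582082  -0.07457905  9.25424787]
goal (0.44, 0.1438, 0.2, 3.7) [-0.    -0.001 -0.305] [ 0.001 -0.    -0.001]
goal (0.54, -0.1, 0.2, 78.5) [-0.499  0.169 -0.305] [ 0.001  0.001 -0.624]
goal (0.572, -0.173, 0.2, 78.5) [-0.649  0.223 -0.305] [ 0.001  0.001 -0.624]
```

Request:
{"fn": "arm_command", "kwargs": {
  "commands": [1, 0, 0, -0.06, 0, 0, 0, 1, 0, 0, -0.14, 0, 0, 0, 1, 0, 0, -0.22, 0, 0, 0, 1, 0, 0, -0.3, 0, 0, -0.05, 1, -0.07, 0.03, -0.34, 0, 0, -0.1, 1, -0.14, 0.06, -0.34, 0, 0, -0.16, 1, -0.21, 0.09, -0.34, 0, 0, -0.22, 1, -0.28, 0.12, -0.34, 0, 0, -0.28, 1, -0.35, 0.15, -0.34, 0, 0, -0.34, 1, -0.43, 0.18, -0.34, 0, 0, -0.4, 1, -0.43, 0.18, -0.34, 0, 0, -0.46, 1, -0.43, 0.18, -0.34, 0, 0, -0.51]
}}

```text
time_s: 8.12
position: [0.5437, -0.0676, 0.2161]
tool_rot: [[-0.901, 0.434, 0.0], [0.434, 0.901, -0.0], [-0.0, -0.0, -1.0]]
ft_force: [-0.2, 1.0, -2.4]
grip_width: 0.0597
gripper_force: 45.1
```

Request:
{"fn": "arm_command", "kwargs": {
  "commands": [1, 0, 0, 0, 0, 0, -0.06, 1, 0, 0, 0, 0, 0, -0.12, 1, 0, 0, 0, 0, 0, -0.12, 1, 0, 0, 0, 0, 0, -0.12, 1, 0, 0, 0, 0, 0, -0.12]
}}

```text
time_s: 8.53
position: [0.5431, -0.0651, 0.2164]
tool_rot: [[-0.979, 0.203, 0.0], [0.203, 0.979, 0.0], [-0.0, 0.0, -1.0]]
ft_force: [-0.3, 0.4, -1.9]
grip_width: 0.0598
gripper_force: 45.1
```

```bash
python3 - <<'E'
from h import *
ps=pose();d=optics.get_image("wrist");s=env.observe();print(ps[0],yaw(),s["time_s"],s["grip_width"],s["q"])
cv2.imwrite("pics/w4.png",d["image"][:,:,::-1])
E
```

```text
[ 0.54308888 -0.06514941  0.21641186] 78.34301553138764 8.5833 0.05958781301855064 [-1.92459968e+01  2.30395454e+01  7.82175266e+01  7.12725894e-03
  7.87276071e+01 -9.75904039e+01]
```

View pics/w4.png

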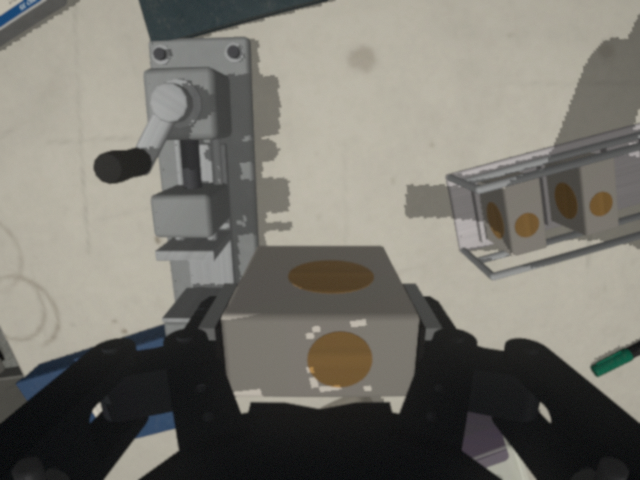

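The block is held upright. The vise is at left: base right edge (250,38)→(262,245), screws (161,53) and (235,52), knob (112,166), moving pad top ≈ row 255. One zoom will give exact edges.

```bash
python3 - <<'E'
import cv2
i=cv2.imread("pics/w4.png")[30:345,80:280];i=cv2.convertScaleAbs(i,alpha=1.4)
i=cv2.resize(i,None,fx=1.9,fy=1.9,interpolation=cv2.INTER_CUBIC)
cv2.imwrite("pics/w4c.png",i);print(i.shape)
E
```

```text
(598, 380, 3)
```

View pics/w4c.png

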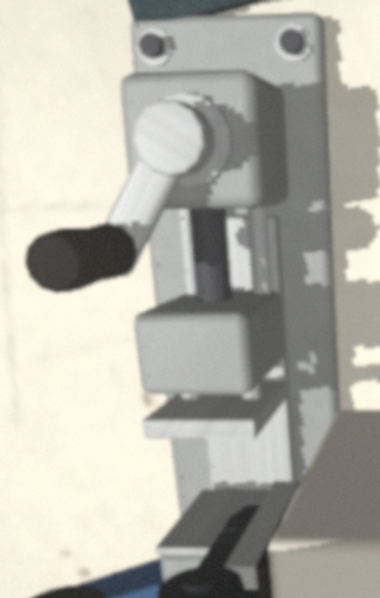

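```bash
python3 - <<'E'
from h import *
ps=pose();d=optics.get_image("wrist")
f=lambda u,v,z:plane(d,(80+u/1.9,30+v/1.9),z,ps)
P={n:f(*a) for n,a in dict(scL=(152,45,.012),scR=(291,40,.012),cL=(136,15,.012),cR=(324,14,.012),eR=(338,408,.012),hub=(169,138,.09),knob=(53,261,.124),
 padL=(145,437,.080),padR=(255,434,.080),fixL=(162,548,.084),fixbL=(207,490,.02),fixbR=(296,485,.02)).items()}
a=np.radians(167.9)
for n,p in P.items():
    print(n,p[:2].round(4))
e=P["cR"]-P["eR"];print("edge ang",np.degrees(np.arctan2(e[1],e[0])))
for A in(167.9,168.5,169):
  a=np.radians(A);ex=np.array([np.cos(a),np.sin(a)]);ey=np.array([-ex[1],ex[0]])
  print(A,{n:(round(float(p[:2]@ex),4),round(float(p[:2]@ey),4)) for n,p in P.items()}, "topC",np.array([.51865,-.16173])@ex,np.array([.51865,-.16173])@ey)
E
```

```text
scL [ 0.3923 -0.1664]
scR [ 0.404  -0.1075]
cL [ 0.379  -0.1698]
cR [ 0.397  -0.0914]
eR [ 0.5659 -0.1269]
hub [ 0.4416 -0.1417]
knob [ 0.4722 -0.1749]
padL [ 0.5433 -0.1874]
padR [ 0.5506 -0.1449]
fixL [ 0.5883 -0.1939]
fixbL [ 0.5911 -0.1975]
fixbR [ 0.597  -0.1543]
edge ang 168.14033428992116
167.9 {'scL': (-0.4185, 0.0805), 'scR': (-0.4176, 0.0204), 'cL': (-0.4061, 0.0866), 'cR': (-0.4073, 0.0062), 'eR': (-0.5799, 0.0054), 'hub': (-0.4615, 0.046), 'knob': (-0.4983, 0.0721), 'padL': (-0.5705, 0.0693), 'padR': (-0.5688, 0.0263), 'fixL': (-0.6159, 0.0662), 'fixbL': (-0.6194, 0.0692), 'fixbR': (-0.6161, 0.0258)} topC -0.5410288859232862 0.049418215230902285
168.5 {'scL': (-0.4176, 0.0848), 'scR': (-0.4173, 0.0248), 'cL': (-0.4052, 0.0909), 'cR': (-0.4072, 0.0104), 'eR': (-0.5798, 0.0115), 'hub': (-0.461, 0.0508), 'knob': (-0.4976, 0.0773), 'padL': (-0.5698, 0.0753), 'padR': (-0.5685, 0.0322), 'fixL': (-0.6152, 0.0727), 'fixbL': (-0.6186, 0.0757), 'fixbR': (-0.6158, 0.0322)} topC -0.5404817240848866 0.055081043292847416
169 {'scL': (-0.4169, 0.0885), 'scR': (-0.4171, 0.0284), 'cL': (-0.4044, 0.0944), 'cR': (-0.4071, 0.014), 'eR': (-0.5797, 0.0166), 'hub': (-0.4605, 0.0548), 'knob': (-0.4969, 0.0816), 'padL': (-0.5691, 0.0803), 'padR': (-0.5682, 0.0372), 'fixL': (-0.6145, 0.078), 'fixbL': (-0.6179, 0.0811), 'fixbR': (-0.6155, 0.0376)} topC -0.5399804775173795 0.059795478926945644
```

```bash
python3 - <<'E'
from h import *
goal((.5724,-.1719,.216,78.2),(.5724,-.1719,.15,78.2),(.5724,-.1719,.0695,78.2))
E
```

```text
goal (0.5724, -0.1719, 0.216, 78.2) [-0.1   -0.197  0.001] [0.    0.    0.001]
goal (0.5724, -0.1719, 0.15, 78.2) [-0.1   -0.197  0.133] [0.    0.    0.001]
goal (0.5724, -0.1719, 0.0695, 78.2) [-0.1   -0.197  0.294] [0.    0.    0.001]
```

Request:
{"fn": "arm_command", "kwargs": {
  "commands": [1, -0.05, -0.07, 0, 0, 0, 0, 1, -0.1, -0.13, 0, 0, 0, 0, 1, -0.1, -0.197, 0, 0, 0, 0, 1, -0.1, -0.197, 0.05, 0, 0, 0.001, 1, -0.1, -0.197, 0.1, 0, 0, 0.001, 1, -0.1, -0.197, 0.133, 0, 0, 0.001, 1, -0.1, -0.197, 0.133, 0, 0, 0.001, 1, -0.1, -0.197, 0.133, 0, 0, 0.001, 1, -0.1, -0.197, 0.133, 0, 0, 0.001]
}}

```text
time_s: 9.38
position: [0.5731, -0.1719, 0.151]
tool_rot: [[-0.979, 0.202, 0.002], [0.202, 0.979, -0.001], [-0.002, -0.001, -1.0]]
ft_force: [0.9, 0.3, -1.4]
grip_width: 0.0596
gripper_force: 45.0
```

```bash
python3 - <<'E'
from h import *
s=env.observe();print(s["position"],yaw(),s["time_s"])
ps=pose();d=optics.get_image("side");t=optics.get_image("top")
a=cv2.resize(d["image"][225:345,290:450,::-1],None,fx=3,fy=3,interpolation=cv2.INTER_CUBIC)
w=optics.get_image("wrist")["image"][:,120:520,::-1];w=cv2.resize(w,(300,360))
cv2.imwrite("pics/s5.png",np.hstack([a,w]))
goal((.5724,-.1719,.1,78.2),(.5724,-.1719,.0695,78.2))
E
```

```text
[ 0.57311811 -0.17186717  0.15101236] 78.35461825170607 9.3833
goal (0.5724, -0.1719, 0.1, 78.2) [ 0.001 -0.     0.102] [-0.     0.001  0.001]
goal (0.5724, -0.1719, 0.0695, 78.2) [ 0.001 -0.     0.163] [-0.     0.001  0.001]
```

View pics/s5.png

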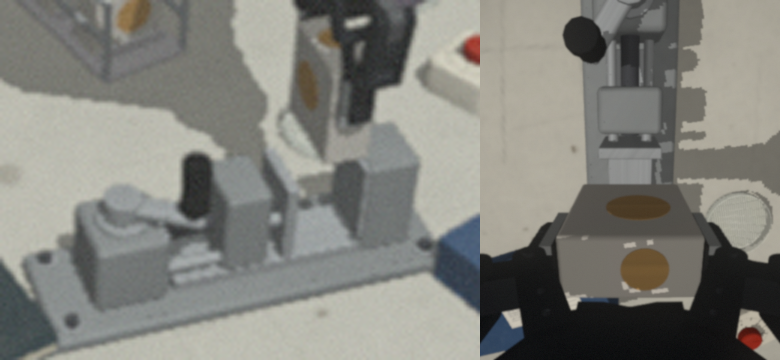

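The block (centre col 630 in the wrist half) is in line with the pad (600–660) and sits over the gap. I'll lower it gently.

Request:
{"fn": "arm_command", "kwargs": {
  "commands": [1, 0.001, 0, 0.025, 0, 0, 0.001, 1, 0.001, 0, 0.05, 0, 0, 0.001, 1, 0.001, 0, 0.075, 0, 0, 0.001, 1, 0.001, 0, 0.1, 0, 0, 0.001, 1, 0.001, 0, 0.1, 0, 0, 0.001, 1, 0.001, 0, 0.1, 0, 0, 0.001]
}}

```text
time_s: 10.03
position: [0.5721, -0.1716, 0.1001]
tool_rot: [[-0.979, 0.204, 0.0], [0.204, 0.979, 0.0], [-0.0, 0.0, -1.0]]
ft_force: [-0.3, -0.7, -2.4]
grip_width: 0.0599
gripper_force: 45.0
```

Request:
{"fn": "arm_command", "kwargs": {
  "commands": [1, 0, 0, 0.015, 0, 0, 0, 1, 0, 0, 0.03, 0, 0, 0, 1, 0, 0, 0.045, 0, 0, 0, 1, 0, 0, 0.06, 0, 0, 0, 1, 0, 0, 0.06, 0, 0, 0, 1, 0, 0, 0.06, 0, 0, 0]
}}

```text
time_s: 10.53
position: [0.5719, -0.1715, 0.0692]
tool_rot: [[-0.979, 0.204, -0.001], [0.204, 0.979, 0.001], [0.001, 0.0, -1.0]]
ft_force: [0.1, -0.2, -1.4]
grip_width: 0.0594
gripper_force: 45.3
```

No contact so far; lower the last 2 mm.

Request:
{"fn": "arm_command", "kwargs": {
  "commands": [1, 0, 0, 0.002, 0, 0, 0, 1, 0, 0, 0.004, 0, 0, 0, 1, 0, 0, 0.004, 0, 0, 0, 1, 0, 0, 0.004, 0, 0, 0]
}}

```text
time_s: 10.87
position: [0.572, -0.1716, 0.0678]
tool_rot: [[-0.979, 0.204, 0.0], [0.204, 0.979, 0.0], [-0.0, 0.0, -1.0]]
ft_force: [0.0, -0.0, -2.3]
grip_width: 0.06
gripper_force: 45.2
```

Request:
{"fn": "arm_command", "kwargs": {
  "commands": [1, 0, 0, 0.002, 0, 0, 0, 1, 0, 0, 0.002, 0, 0, 0, 1, 0, 0, 0.002, 0, 0, 0]
}}

```text
time_s: 11.12
position: [0.5721, -0.1716, 0.0675]
tool_rot: [[-0.979, 0.203, 0.001], [0.203, 0.979, -0.0], [-0.001, -0.0, -1.0]]
ft_force: [-1.6, 0.8, 5.0]
grip_width: 0.0598
gripper_force: 45.7
```

Seated with light contact. Release and rise.

Request:
{"fn": "arm_command", "kwargs": {
  "commands": [-0.6, 0, 0, 0, 0, 0, 0, -1, 0, 0, 0, 0, 0, 0, -1, 0, 0, 0, 0, 0, 0, -1, 0, 0, 0, 0, 0, 0, -1, 0, 0, -0.04, 0, 0, 0, -1, 0, 0, -0.1, 0, 0, 0, -1, 0, 0, -0.17, 0, 0, 0, -1, 0, 0, -0.25, 0, 0, 0, -1, 0.06, 0, -0.27, 0, 0, 0, -1, 0.12, 0, -0.27, 0, 0, 0, -1, 0.18, 0, -0.27, 0, 0, 0, -1, 0.18, 0, -0.27, 0, 0, 0]
}}

```text
time_s: 12.12
position: [0.4797, -0.1516, 0.2018]
tool_rot: [[-0.979, 0.204, -0.003], [0.204, 0.979, 0.001], [0.003, 0.001, -1.0]]
ft_force: [0.0, 0.3, 0.0]
grip_width: 0.0853
gripper_force: 0.0
```

Request:
{"fn": "arm_command", "kwargs": {
  "commands": [-1, 0, 0, 0, 0, 0, 0, -1, 0, 0, 0, 0, 0, 0, -1, 0, 0, 0, 0, 0, 0]
}}

```text
time_s: 12.37
position: [0.4848, -0.1537, 0.2016]
tool_rot: [[-0.979, 0.203, 0.001], [0.203, 0.979, -0.0], [-0.001, -0.0, -1.0]]
ft_force: [-0.1, -1.0, -0.0]
grip_width: 0.0853
gripper_force: 0.0
```

```bash
python3 - <<'E'
from h import *
ps=pose();d=optics.get_image("wrist");s=env.observe();print(ps[0],yaw(),s["time_s"])
im=d["image"];m=(im.max(2)<50).astype('uint8');m[330:]=0
k=cv2.connectedComponentsWithStats(m)
for st,c in zip(k[2][1:],k[3][1:]):
    if st[4]>200:print(st,c,plane(d,c,.115,ps).round(4))
cv2.imwrite("pics/w6.png",im[:,:,::-1])
E
```

```text
[ 0.48477089 -0.15365687  0.20156535] 78.26331552929398 12.4167
[311 197  19  48 529] [320.46502836 213.54442344] [ 0.4641 -0.1494  0.115 ]
[ 262  210   35   45 1174] [279.43100511 232.38330494] [ 0.4701 -0.1745  0.115 ]
[171 294  36  36 797] [192.66248432 315.56712673] [ 0.5109 -0.2393  0.115 ]
[433 294  37  36 815] [446.72760736 315.60613497] [ 0.5428 -0.0864  0.115 ]
```

View pics/w6.png

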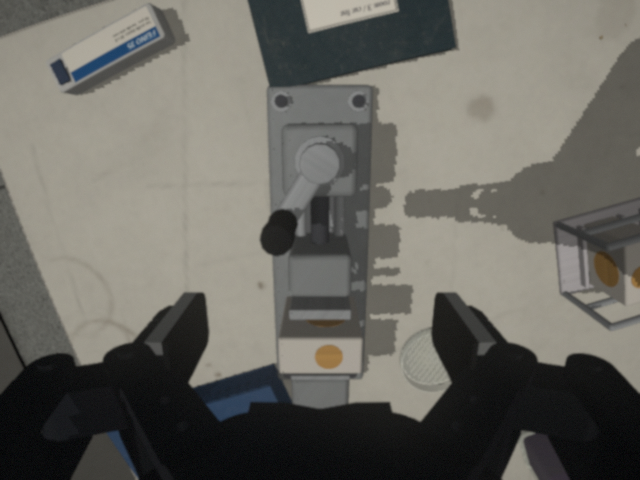

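The block stands between pad and fixed jaw (disc px 329,356); the knob top is at (277,236), hub at (319,162).

```bash
python3 - <<'E'
from h import *
ps=pose();d=optics.get_image("wrist")
k=plane(d,(277,236),.124,ps);h=plane(d,(319,162),.09,ps);b=plane(d,(329,356),.09,ps)
print(k,h,np.linalg.norm((k-h)[:2]),b)
A=np.array([.441,-.1440]);v=k[:2]-A;print(np.linalg.norm(v))
a=np.radians(168.2);c=np.array([[np.cos(a),np.sin(a)],[-np.sin(a),np.cos(a)]])
w=c@v;th=np.arctan2(-w[1],w[0])%(2*np.pi);print("theta",th)
kk=A+.045*v/np.linalg.norm(v);print(kk)
kk=(kk+k[:2])/2
goal((*kk,.2,78.2),(*kk,.109,78.2))
E
```

```text
[ 0.46942013 -0.17468597  0.124     ] [ 0.43807799 -0.1447736   0.09      ] 0.043325281910062186 [ 0.57189191 -0.16543173  0.09      ]
0.041825029053714456
theta 3.759358332337508
[ 0.47157753 -0.17701537]
goal (np.float64(0.4704988315574784), np.float64(-0.17585067274467064), 0.2, 78.2) [ 0.019 -0.049  0.003] [ 0.    -0.     0.001]
goal (np.float64(0.4704988315574784), np.float64(-0.17585067274467064), 0.109, 78.2) [ 0.019 -0.049  0.185] [ 0.    -0.     0.001]
```

Request:
{"fn": "arm_command", "kwargs": {
  "commands": [-1, 0.019, -0.049, 0.003, 0, 0, 0, -1, 0.019, -0.049, 0.06, 0, 0, 0, -0.6, 0.019, -0.049, 0.12, 0, 0, 0, -0.4, 0.019, -0.049, 0.16, 0, 0, 0, -0.2, 0.019, -0.049, 0.185, 0, 0, 0, -0.2, 0.019, -0.049, 0.185, 0, 0, 0, 1, 0.019, -0.049, 0.185, 0, 0, 0, 1, 0.019, -0.049, 0.185, 0, 0, 0, 1, 0.019, -0.049, 0.185, 0, 0, 0, 1, 0.019, -0.049, 0.185, 0, 0, 0, 1, 0.019, -0.049, 0.185, 0, 0, 0],
  "newtons": 40
}}

```text
time_s: 13.38
position: [0.4702, -0.1756, 0.1101]
tool_rot: [[-0.979, 0.204, 0.002], [0.204, 0.979, -0.001], [-0.002, -0.001, -1.0]]
ft_force: [1.6, 0.7, 4.8]
grip_width: 0.0189
gripper_force: 39.1
```

```bash
cat > arc.py <<'E'
from h import *
import sys
A=np.array(list(map(float,sys.argv[1:3])));step=float(sys.argv[3]);n=int(sys.argv[4]);r=float(sys.argv[5]) if len(sys.argv)>5 else .045
t,R=pose();s=env.observe();v=t[:2]-A
a=np.radians(168.2);c=np.array([[np.cos(a),np.sin(a)],[-np.sin(a),np.cos(a)]]);w=c@v
print(t.round(4),s["time_s"],s["grip_width"],s["ft_force"].round(1) if hasattr(s["ft_force"],'round') else s["ft_force"],"r",np.linalg.norm(v),"theta",np.arctan2(-w[1],w[0])%(2*np.pi))
p0=np.arctan2(v[1],v[0])
for i in range(1,n+1):
    p=p0-np.radians(step)*i
    g=np.array([*(A+r*np.array([np.cos(p),np.sin(p)])),t[2]])
    print(np.round((R.T@(g-t)/.5)[:2],3).tolist())
E
python3 arc.py .4400 -.1444 15 12
```

```text
[ 0.4702 -0.1756  0.1101] 13.3833 0.0189397197015779 [1.6 0.7 4.8] r 0.0434490830597179 theta 3.7367341785786707
[0.013, -0.019]
[0.033, -0.032]
[0.055, -0.04]
[0.078, -0.041]
[0.101, -0.036]
[0.122, -0.026]
[0.14, -0.01]
[0.153, 0.01]
[0.16, 0.032]
[0.162, 0.055]
[0.157, 0.078]
[0.146, 0.099]
```

Request:
{"fn": "arm_command", "kwargs": {
  "commands": [1, 0.013, -0.018, 0, 0, 0, 0, 1, 0.033, -0.032, 0, 0, 0, 0, 1, 0.055, -0.04, 0, 0, 0, 0, 1, 0.078, -0.041, 0, 0, 0, 0, 1, 0.101, -0.036, 0, 0, 0, 0, 1, 0.122, -0.026, 0, 0, 0, 0, 1, 0.122, -0.026, 0, 0, 0, 0]
}}

```text
time_s: 13.97
position: [0.406, -0.1757, 0.1101]
tool_rot: [[-0.979, 0.203, 0.0], [0.203, 0.979, -0.002], [-0.0, -0.002, -1.0]]
ft_force: [-3.7, -1.3, 9.2]
grip_width: 0.0191
gripper_force: 40.0
```

```bash
python3 arc.py .4400 -.1444 15 12
```

```text
[ 0.406  -0.1757  0.1101] 13.9667 0.019082566396142687 [-3.7 -1.3  9.2] r 0.04626275178611149 theta 5.3336019527835115
[0.016, 0.018]
[0.028, 0.038]
[0.035, 0.061]
[0.036, 0.084]
[0.03, 0.107]
[0.019, 0.128]
[0.003, 0.145]
[-0.017, 0.157]
[-0.039, 0.164]
[-0.063, 0.165]
[-0.086, 0.159]
[-0.106, 0.148]
```

Request:
{"fn": "arm_command", "kwargs": {
  "commands": [1, 0.016, 0.018, 0, 0, 0, 0, 1, 0.028, 0.038, 0, 0, 0, 0, 1, 0.035, 0.061, 0, 0, 0, 0, 1, 0.036, 0.084, 0, 0, 0, 0, 1, 0.03, 0.107, 0, 0, 0, 0, 1, 0.019, 0.128, 0, 0, 0, 0, 1, 0.003, 0.145, 0, 0, 0, 0, 1, -0.017, 0.157, 0, 0, 0, 0, 1, -0.039, 0.164, 0, 0, 0, 0, 1, -0.063, 0.165, 0, 0, 0, 0, 1, -0.086, 0.159, 0, 0, 0, 0, 1, -0.106, 0.148, 0, 0, 0, 0]
}}

```text
time_s: 14.97
position: [0.4732, -0.1152, 0.1098]
tool_rot: [[-0.979, 0.202, -0.004], [0.202, 0.979, -0.003], [0.003, -0.003, -1.0]]
ft_force: [-17.1, -10.0, 11.5]
grip_width: 0.0188
gripper_force: 40.9
```

```bash
python3 arc.py .4400 -.1444 15 12
```

```text
[ 0.4732 -0.1152  0.1098] 14.9667 0.01875526076007031 [-17.1 -10.   11.5] r 0.044267291069369004 theta 2.214135855167539
[-0.018, -0.015]
[-0.03, -0.036]
[-0.036, -0.058]
[-0.036, -0.082]
[-0.03, -0.104]
[-0.019, -0.125]
[-0.002, -0.142]
[0.018, -0.154]
[0.041, -0.16]
[0.064, -0.16]
[0.087, -0.154]
[0.107, -0.143]
```

```bash
python3 arc.py .4381 -.1443 15 12
```

```text
[ 0.4732 -0.1152  0.1098] 14.9667 0.01875526076007031 [-17.1 -10.   11.5] r 0.0456471611571864 theta 2.2432779255982043
[-0.015, -0.018]
[-0.027, -0.039]
[-0.032, -0.061]
[-0.032, -0.085]
[-0.025, -0.107]
[-0.013, -0.128]
[0.004, -0.144]
[0.024, -0.155]
[0.047, -0.161]
[0.071, -0.16]
[0.093, -0.154]
[0.113, -0.142]
```

Request:
{"fn": "arm_command", "kwargs": {
  "commands": [1, -0.015, -0.018, 0, 0, 0, 0, 1, -0.027, -0.039, 0, 0, 0, 0, 1, -0.032, -0.061, 0, 0, 0, 0, 1, -0.032, -0.085, 0, 0, 0, 0, 1, -0.025, -0.107, 0, 0, 0, 0, 1, -0.013, -0.128, 0, 0, 0, 0, 1, 0.004, -0.144, 0, 0, 0, 0, 1, 0.024, -0.155, 0, 0, 0, 0, 1, 0.047, -0.161, 0, 0, 0, 0, 1, 0.071, -0.16, 0, 0, 0, 0, 1, 0.093, -0.154, 0, 0, 0, 0, 1, 0.113, -0.142, 0, 0, 0, 0]
}}

```text
time_s: 15.97
position: [0.4046, -0.1742, 0.1102]
tool_rot: [[-0.979, 0.204, 0.003], [0.204, 0.979, -0.005], [-0.004, -0.004, -1.0]]
ft_force: [0.6, -7.2, 4.8]
grip_width: 0.0192
gripper_force: 40.3
```

```bash
python3 arc.py .4381 -.1443 12 4
```

```text
[ 0.4046 -0.1742  0.1102] 15.9667 0.019226318007190213 [ 0.6 -7.2  4.8] r 0.04495312356128699 theta 5.348715948880469
[0.014, 0.013]
[0.025, 0.028]
[0.032, 0.045]
[0.036, 0.064]
```

Request:
{"fn": "arm_command", "kwargs": {
  "commands": [1, 0.014, 0.013, 0, 0, 0, 0, 1, 0.025, 0.028, 0, 0, 0, 0, 1, 0.032, 0.045, 0, 0, 0, 0, 1, 0.032, 0.045, 0, 0, 0, 0, 1, 0.032, 0.045, 0, 0, 0, 0]
}}

```text
time_s: 16.38
position: [0.393, -0.1467, 0.11]
tool_rot: [[-0.979, 0.203, 0.0], [0.203, 0.979, -0.001], [-0.001, -0.001, -1.0]]
ft_force: [-4.0, -0.3, 10.3]
grip_width: 0.0189
gripper_force: 40.7
```

```bash
python3 arc.py .4381 -.1443 12 1
```

```text
[ 0.393  -0.1467  0.11  ] 16.3833 0.01893833804067852 [-4.  -0.3 10.3] r 0.045143652371447775 theta 6.023100037188623
[0.003, 0.019]
```

Theta ≈ 12.3. Release, rise, then check the block, knob and rack in the images.

Request:
{"fn": "arm_command", "kwargs": {
  "commands": [-0.4, 0, 0, 0, 0, 0, 0, -0.4, 0, 0, 0, 0, 0, 0, -0.4, 0, 0, 0, 0, 0, 0, -0.4, 0, 0, -0.04, 0, 0, 0, -0.4, 0, 0, -0.12, 0, 0, 0, -0.4, 0, 0, -0.2, 0, 0, 0, -0.4, -0.06, 0.05, -0.22, 0, 0, 0, -0.4, -0.12, 0.12, -0.22, 0, 0, 0, -0.4, -0.18, 0.19, -0.22, 0, 0, 0, -0.4, -0.2, 0.22, -0.22, 0, 0, 0, -0.4, -0.2, 0.22, -0.22, 0, 0, 0, -0.4, -0.2, 0.22, -0.22, 0, 0, 0]
}}

```text
time_s: 17.38
position: [0.5138, -0.0586, 0.2185]
tool_rot: [[-0.98, 0.201, -0.001], [0.201, 0.98, 0.0], [0.001, 0.0, -1.0]]
ft_force: [-0.6, -0.6, -0.4]
grip_width: 0.0595
gripper_force: 0.0
```

```bash
python3 - <<'E'
from h import *
s=env.observe();print(s["time_s"],s["position"],s["grip_width"])
ps=pose()
for n in("wrist","top","side"):
    d=optics.get_image(n);im=d["image"]
    hs=cv2.cvtColor(im,cv2.COLOR_RGB2HSV);m=cv2.inRange(hs,(8,80,70),(25,255,255))
    k=cv2.connectedComponentsWithStats(m)
    for st,c in zip(k[2][1:],k[3][1:]):
        if 12<st[4]<3000:
            p=plane(d,c,.09,ps);
            if -.25<p[1]<.25 and .4<p[0]<.7:print(n,st,c.round(1),p.round(4),plane(d,c,.058,ps).round(4))
# white top region of the clamped block in the wrist view
d=optics.get_image("wrist");im=d["image"];cv2.imwrite("pics/f.png",im[:,:,::-1])
a=np.radians(168.2);c=np.array([[np.cos(a),np.sin(a)],[-np.sin(a),np.cos(a)]])
print("seat expected",c.T@[-.6162+.015,.0512])
E
```

```text
17.3833 [ 0.51383655 -0.05861648  0.21850169] 0.05953671345522054
wrist [581 229  22  23 392] [591.5 239.9] [0.5602 0.1313 0.09  ] [0.5748 0.1538 0.058 ]
wrist [481 237  17  35 352] [488.9 253.7] [0.5546 0.0546 0.09  ] [0.5685 0.0673 0.058 ]
wrist [508 250  23  22 409] [519.  260.4] [0.5644 0.0761 0.09  ] [0.5795 0.0916 0.058 ]
top [266 192  11  10  80] [271.  196.5] [0.5721 0.0907 0.09  ] [0.5801 0.0935 0.058 ]
top [233 195  10  10  78] [237.4 199.8] [0.5673 0.1515 0.09  ] [0.5752 0.1561 0.058 ]
side [ 205  164  127   43 1749] [267.8 184.6] [0.4931 0.2364 0.09  ] [0.5142 0.284  0.058 ]
side [313 203   7   4  22] [316.  204.4] [0.5521 0.1104 0.09  ] [0.5758 0.1525 0.058 ]
side [316 211   8   7  38] [319.7 214. ] [0.5409 0.0735 0.09  ] [0.5641 0.114  0.058 ]
side [328 216   8   4  25] [331.6 217.4] [0.5575 0.05   0.09  ] [0.5814 0.0895 0.058 ]
side [329 224  11  12  87] [334.1 229.4] [0.5397 0.0093 0.09  ] [0.5629 0.047  0.058 ]
side [395 269   9   6  43] [398.8 271.7] [ 0.5798 -0.1689  0.09  ] [ 0.6047 -0.1391  0.058 ]
seat expected [ 0.57802488 -0.17306104]
```

The side view puts the clamped block's top disc at (0.580,-0.169) for a 90 mm top, which matches the seat. The short blocks are unmoved. Handing in.

```bash
python3 -c "
from rig import env
print(env.close_job())"
```

```text
the job is handed in; nothing more can be done
None
```

The tall block stands upright on the vise bed, clamped against the fixed jaw (crank turned to about 12.3 rad). The short blocks were left unmoved in the rack, and I handed the job in at about 17.5 s with the arm clear; the verdict was not shown.

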